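# Unlock the toy pump and hold its plunger drawn up

### The job

On the toy pump, give the oblong wooden cap its part turn anticlockwise as far as it goes, so that its slot lines up with the flat plunger shaft. Then take the plunger by its knob, draw it straight up about 5 cm without letting it bind or come out of the clear tube, and finish still holding it there so that I can wipe the shaft. Leave the other toys where they are.

Things in the scene. Friction and masses are not known exactly. Their poses are not given: they have to be found in the camera images.
- pump: Toy pump, screwed to the bench. Wooden foot 130 (x) x 90 (y) x 14 mm; on it an upright clear plastic tube block 48 (x) x 36 (y) mm, from 14 to 114 mm above the bench, with a snug upright bore 32 (x) x 16 (y) mm. The cap turns on top; the plunger stands in the bore and comes up through the cap. Origin: on the bore's axis at bench height; z up, x along the bore's long side.
- cap (a joint): Turn of the captive cap about the bore's upright axis, rad; grows anticlockwise seen from above. Starts locked at 0 to 0.3; stops at 1.3, unlocked: slot in line with the flat shaft (pump x). Below about 1.1 the cap blocks the shaft. Light friction (0.1 N m); stays where it is left.
- cap_grip (a point): Centre of the cap, on the bore's axis, half-way up. Wooden oblong 64 mm long (x), 44 mm across its flat sides (y), 28 mm tall, with a through slot 36 (x) x 20 (y) mm; turns with the cap, x along the slot, z up. The tube's top is 15 mm below this point: fingers gripping the flat sides must stay above it. While the plunger is seated, its knob's top is 48 mm above this point.
- plunger_knob (a point): Centre of the plunger's round wooden knob, 22 mm across, 24 mm tall, its underside 10 mm above the cap while seated. Under it a 12 mm neck runs down the slot to a flat shaft 30 (x) x 14 (y) x 96 mm, 1 mm clear of the bore on each side; the shaft's foot, 151 mm below this point, rests on the bore's floor. Loose, 70 to 140 g; moves only straight up, cannot turn. z up, x along the flat.
- truck: Bystander, loose: orange toy dumper truck, 150 x 74 x 77 mm; origin under its centre, z up.
- cup: Bystander, loose: stainless steel cup, 70 mm across, 75 mm tall; origin under its centre, z up.
- tower: Bystander, loose: maroon wooden tower piece, 46 mm square, 92 mm tall; origin under its centre, z up.
- tube_block: Bystander, loose: clear plastic tube block, 50 mm across, 70 mm tall; origin under its centre, z up.
- bridge: Bystander, loose: wooden bridge block, 30 x 100 x 55 mm; origin under its centre, z up.
- plank: Bystander, loose: wooden plank block, 120 x 35 x 20 mm; origin under its centre, z up.
There are look-alikes about, which are no part of the job. What is shaped like the part that bears plunger_knob but blue is not meant.

How it is judged:
By the outcome, as a careful person would: the job done as asked, in the order asked, and still so for the second after the job is handed in, while the arm keeps its last pose, push and grip.
It also fails if it takes over 42 s, if anything falls off the work surface, if the arm or the gripper's body presses on something with over 40 N, if the wrist force passes 120 N, or if a joint passes its speed limit or range.

### The arm

A 6-joint arm with a two-finger parallel gripper is mounted at the origin on the work surface. World frame = base frame: x ahead of the robot, y to its left, z up, the work surface at z = 0. Lengths are in mm, angles in rad, forces in N, time in s.
With the tool pointing down it reaches from about 375 to 825 mm from the base axis. Payload 5.5 kg.
Tool frame: the origin (TCP) lies midway between the tips of the shut fingers; the grasp point (between the pads) lies manip.grasp_offset behind it (manip.grasp_offset is the distance from the TCP to the grasp point, in mm); y points along the fingers, z is the direction in which the jaws open and shut, and the axes are right-handed (so a half turn about y gives the same grasp; the last joint's range is limited). The gripper opens to 85 mm and grips with 20 to 120 N. Pads are 22 mm wide; open, the fingers measure 114 mm over their backs; the gripper's body (76 mm by 85 mm) begins 54 mm behind the grasp point. The pads swing forward as they close: fully open they stand 13 mm farther back than shut.
Start: joints at [-1.161, 0.314, -0.047, 1.21, 0, 1.571], TCP at [239.052, -550.317, 231.299] pointing down, gripper open.
Joint ranges: [-2.67, 2.67], [-0.69, 1.73], [-1.03, 1.25], [-2.08, 2.16], [-1.42, 1.45], [-3.14, 3.14]. Speed limits (rad/s): [2.39, 2.39, 3.01, 3.14, 3.14, 3.14].

### API

Orientations are given as a unit quaternion [w, x, y, z].
In Python, from cell import manip gives the robot as it stands.
- The arm moves only by the tool carry_out, never from a script. Its argument "increments" is one flat list of numbers, 7 for each row, row after row: the finger opening in m, from 0 to 0.0854, then the shift along the tool's x, y, z in m, then the turn, a rotation vector about the tool's x, y, z in rad. In form: [hand, x, y, z, wx, wy, wz, hand, x, y, z, wx, wy, wz, ...]. A call has 1 to 8 rows; each row is the pose to reach, as a shift and turn from the pose commanded when the call began, along the tool's axes at that moment; what a row does not reach only later rows make up. A row lasts 1/10 s, in which the tool goes at most 50 mm and 8.59 degrees, less where a joint would pass 70% of its speed; a pose out of reach is approached as far as the arm can. A call with a gripper value outside its range is refused whole. The fingers move at their own pace and stop on an object; "squeeze" is the grip in N (left out, the last holds). Time passes only in rows, so rows that repeat a pose let the fingers close. It gives the time, the measured TCP pose, the force and the opening at its end, in the units of the state.
- manip.get_obs(): the state, without advancing time (a new reading comes with each control period).
- manip.grab_frame(name): name is "scene" or "top" or "wrist"; returns a dict with "color" (384x512x3 uint8, red, green, blue), "fx", "fy", "cx", "cy" (pixels), "dist" ([k1, k2, p1, p2, k3] as OpenCV has them; the pictures are not rectified), "camera_from_world" (4x4, takes a point from world to camera coordinates). Camera axes: x right, y down, z forward; pixel columns grow to the right and rows downward; lengths in mm; the calibration is good to about 2 mm. A picture is of the moment at which its call begins. There is no depth.
- manip.job_done(): hands the job in, once; it reports no verdict.
The state is a dict: "t": time; "qpos": joint angles; "joint_vel": joint speeds; "tau": joint torques, N m; "eef_pos": TCP position; "eef_rot": TCP orientation; "contact_force": force on the tool from outside, world axes, zero at the start; "torque": the same for the moment, N m; "grip_width": opening from 0.0 (shut) to 1.0 (fully open).
Only numpy, scipy, OpenCV 4.12 (cv2) and the standard library are available. Lean on these libraries where they do the work, as an engineer would, in place of code of your own. Each camera call takes 0.05 s, during which the arm holds its last target.

## Working session

There is one attempt and no reset: what is moved stays moved. The work goes in short steps, Python scripts to look and compute and a tool call to move; the robot and the scene stay as the last step left them, time stands still between calls to the robot, and variables do not carry over. Pictures are saved under pics/ and viewed, and the job is handed in when it is done.

Besides the shell and the picture viewer there is one more tool, called after "Request:" as a command line: name --argument value ..., lists and objects as JSON in quotes. carry_out: Moves the arm, as the interface text tells. Its arguments: {"type":"object","properties":{"increments":{"type":"array","items":{"type":"number"}},"squeeze":{"type":"number"}},"required":["increments"]}

```bash
ls; mkdir -p pics; python3 - <<'E'
from cell import manip
import cv2
print(manip.get_obs()); print(manip.grasp_offset)
for n in ("scene","top","wrist"):
    f=manip.grab_frame(n); cv2.imwrite(f"pics/{n}0.png",f["color"][:,:,::-1])
    print(n,f["fx"],f["fy"],f["cx"],f["cy"],f["dist"],f["camera_from_world"])
E
```

```text
pics
{'t': 0.0, 'qpos': array([-1.16102343e+00,  3.14248785e-01, -4.80571890e-02,  1.21020570e+00,
        4.74757617e-05,  1.57079829e+00]), 'joint_vel': array([0.00131971, 0.00025191, 0.00103803, 0.00151412, 0.00090115,
       0.00015524]), 'tau': array([-8.03294588e-04, -5.39595902e+01,  3.39746904e+01,  1.91717857e-02,
       -6.89140734e-05, -6.95221544e-06]), 'eef_pos': array([ 238.82739146, -549.79644946,  230.4305204 ]), 'eef_rot': array([ 0.14375741, -0.14397132,  0.69291409, -0.69171969]), 'contact_force': array([ 0.32849682, -0.00939673,  0.30180064]), 'torque': array([-0.01309376, -0.01212092, -0.05230826]), 'grip_width': 1.0000523166976485}
18.700000000000003
scene 443.1831575178402 443.1831575178402 248.49219008592382 199.24601968081882 [-0.08185223  0.          0.          0.          0.        ] [[-5.21023663e-01  8.53399391e-01  1.56147976e-02  2.73159433e+02]
 [ 7.19397535e-01  4.48910176e-01 -5.30044187e-01 -3.07171094e+02]
 [-4.59349028e-01 -2.64932317e-01 -8.47826243e-01  1.37366114e+03]
 [ 0.00000000e+00  0.00000000e+00  0.00000000e+00  1.00000000e+00]]
top 390.0981699174844 390.0981699174844 262.80604523692523 196.39249983485885 [-0.02345954  0.          0.          0.          0.        ] [[-8.11821069e-03 -9.99366687e-01  3.46456241e-02 -3.73061773e+01]
 [-9.90427791e-01  3.26170295e-03 -1.37993306e-01  5.46297621e+02]
 [ 1.37792909e-01 -3.54342477e-02 -9.89827019e-01  9.53317986e+02]
 [ 0.00000000e+00  0.00000000e+00  0.00000000e+00  1.00000000e+00]]
wrist 313.94658785835037 313.94658785835037 251.6854643178828 191.37824468756676 [-0.08381545  0.          0.          0.          0.        ] [[ 3.97597697e-01 -9.17558227e-01 -1.72362664e-03 -5.98157260e+02]
 [-8.72752380e-01 -3.78760873e-01  3.07966692e-01 -3.83048590e+01]
 [-2.83230214e-01 -1.20942548e-01 -9.51395578e-01  3.80421454e+02]
 [ 0.00000000e+00  0.00000000e+00  0.00000000e+00  1.00000000e+00]]
```

View pics/scene0.png

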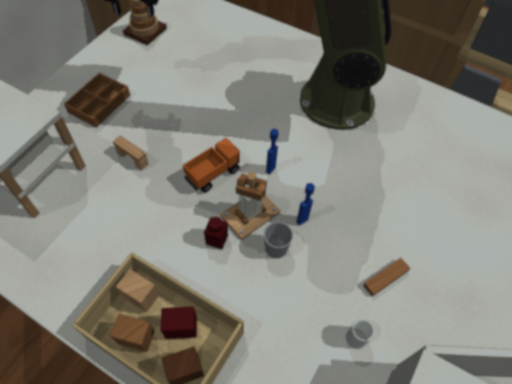

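View pics/top0.png

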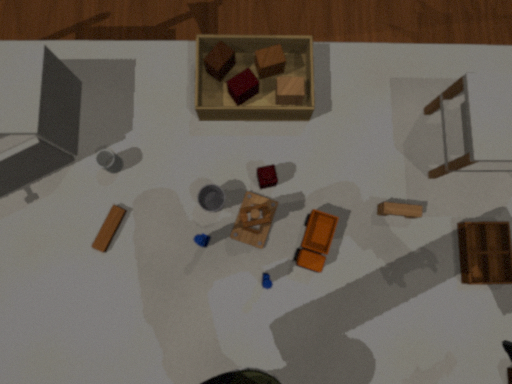

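The pump is at about (250,200) in the scene view and (255,218) in the top view. The cup, tower, truck and two blue plungers stand close around it. I'll zoom in.

```bash
python3 - <<'E'
import cv2
a=cv2.imread("pics/scene0.png")[150:270,170:330]; b=cv2.imread("pics/top0.png")[150:300,180:350]
cv2.imwrite("pics/sz.png",cv2.resize(a,None,fx=5,fy=5,interpolation=2)); cv2.imwrite("pics/tz.png",cv2.resize(b,None,fx=4,fy=4,interpolation=2))
E
```

```text
(no output)
```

View pics/sz.png

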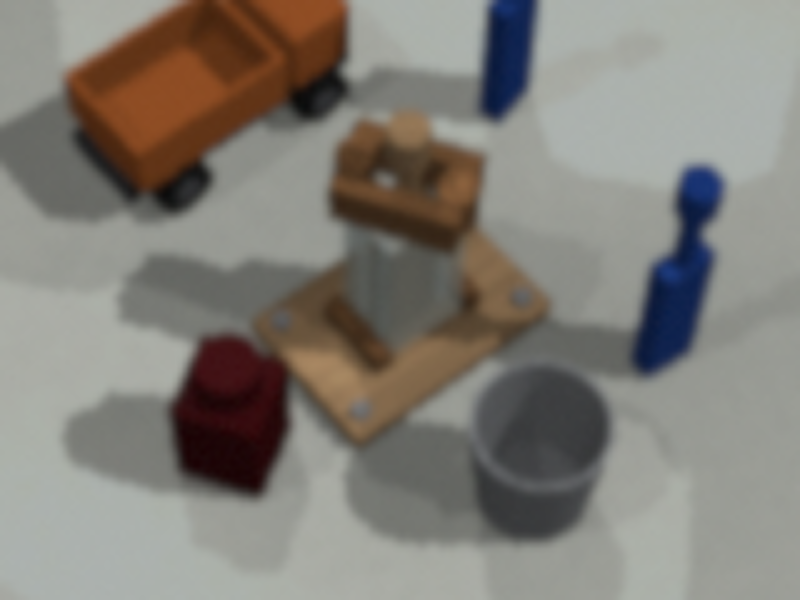

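View pics/tz.png

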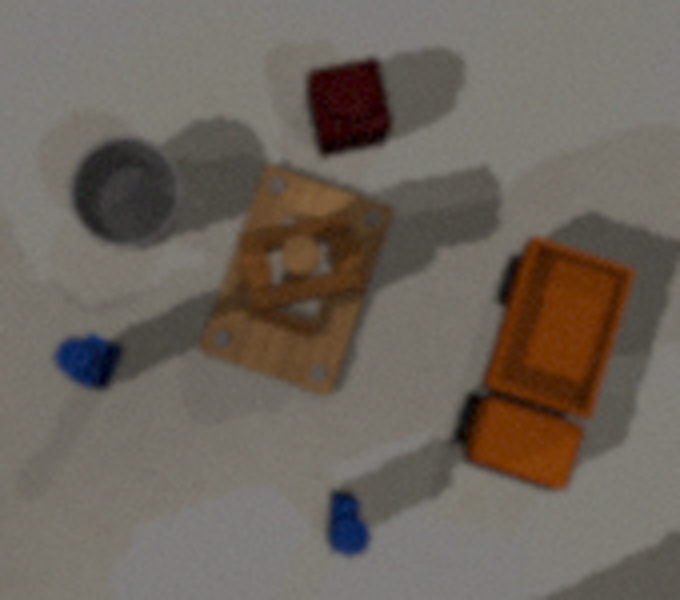

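View pics/wrist0.png

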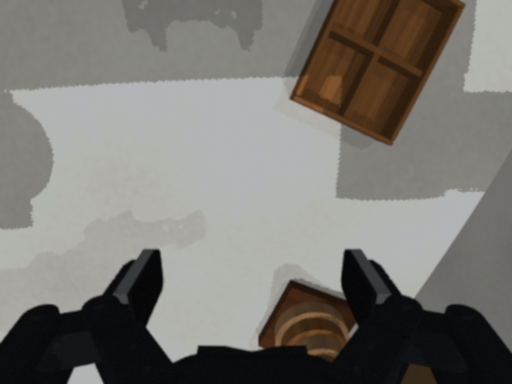

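```bash
cat > h.py <<'E'
import numpy as np, cv2
from cell import manip
def ray(f,px):
    K=np.array([[f["fx"],0,f["cx"]],[0,f["fy"],f["cy"]],[0,0,1.]])
    u=cv2.undistortPoints(np.array([[px]],float),K,np.array(f["dist"],float))[0,0]
    T=np.array(f["camera_from_world"]);R=T[:3,:3];t=T[:3,3]
    d=R.T@np.array([u[0],u[1],1.]);return -R.T@t,d/np.linalg.norm(d)
def plane(f,px,z):
    o,d=ray(f,px);return o+d*(z-o[2])/d[2]
def proj(f,p):
    K=np.array([[f["fx"],0,f["cx"]],[0,f["fy"],f["cy"]],[0,0,1.]]);T=np.array(f["camera_from_world"])
    return cv2.projectPoints(np.array([p],float),cv2.Rodrigues(T[:3,:3])[0],T[:3,3],K,np.array(f["dist"],float))[0][0,0]
def tri(rs):
    A=sum(np.eye(3)-np.outer(d,d) for o,d in rs);b=sum((np.eye(3)-np.outer(d,d))@o for o,d in rs)
    p=np.linalg.solve(A,b);return p,[np.linalg.norm(np.cross(p-o,d)) for o,d in rs]
E
python3 - <<'E'
from h import *
from scipy.spatial.transform import Rotation as Ro
T=manip.grab_frame("top");S=manip.grab_frame("scene")
t=lambda x,y:(180+x/4-.375,150+y/4-.375); s=lambda x,y:(170+x/5-.4,150+y/5-.4)
c=np.array([plane(T,t(*p),14) for p in [(268,163),(393,210),(332,392),(203,348)]])
print(c.round(0),c.mean(0)); v=c[0]-c[3]+c[1]-c[2]; print("pump x ang",np.arctan2(v[1],v[0]))
c2=np.array([plane(S,s(*p),14) for p in [(360,445),(252,325),(549,305)]])
print("scene corners",c2.round(0),(c2[1]+c2[2])/2)
print("knob top",plane(T,t(302,250),177),plane(S,s(410,128),177),tri([ray(T,t(302,250)),ray(S,s(410,128))]))
print("scr top",np.mean([plane(T,t(*p),14) for p in [(278,185),(374,217),(319,372),(223,337)]],0))
for p in [(85,362),(348,535)]: print("blue",plane(T,t(*p),160))
o=manip.get_obs();q=o["eef_rot"];print(Ro.from_quat(q[[1,2,3,0]]).as_matrix().round(3))
E
```

```text
[[565.   1.  14.]
 [534. -80.  14.]
 [417. -40.  14.]
 [446.  43.  14.]] [490.62116005 -19.18243992  14.        ]
pump x ang -0.33530845557207545
scene corners [[569.   7.  14.]
 [540. -76.  14.]
 [449.  47.  14.]] [494.1351165  -14.66214226  14.        ]
knob top [492.38009483 -18.51208824 177.        ] [491.26652306 -15.15575358 177.        ] (array([491.67616739, -16.92904658, 176.56291186]), [np.float64(1.7538790387705177), np.float64(1.7538790387705343)])
scr top [490.7919381  -18.82633574  14.        ]
blue [433.19386498 100.02115534 160.        ]
blue [339.09400446 -42.8070781  160.        ]
[[-0.917 -0.     0.398]
 [-0.398  0.001 -0.917]
 [-0.    -1.    -0.001]]
```

The pump sits near (492, -17) with its x axis at about -0.335 rad, and the cap slot is at about -1.3 rad in the world. Next I move above it.

Request:
carry_out --increments '[0.085, -0.02, -0.005, -0.018, 0, -0.07, 0, 0.085, -0.05, -0.01, -0.045, 0, -0.17, 0, 0.085, -0.085, -0.015, -0.075, 0, -0.28, 0, 0.085, -0.12, -0.02, -0.105, 0, -0.4, 0, 0.085, -0.155, -0.025, -0.135, 0, -0.5, 0, 0.085, -0.19, -0.03, -0.165, 0, -0.6, 0, 0.085, -0.22, -0.03, -0.192, 0, -0.7, 0, 0.085, -0.25, -0.03, -0.218, 0, -0.8, 0]' --squeeze 40

```text
t: 1.05
eef_pos: [382.0, -249.1, 261.6]
eef_rot: [-0.403, 0.403, -0.581, 0.581]
contact_force: [0.4, 0.4, 0.8]
grip_width: 0.998
```

```bash
cat > inc.py <<'E'
from h import *
import sys
from scipy.spatial.transform import Rotation as Ro
def inc(target,jaw,o=None):
    o=o or manip.get_obs();q=o["eef_rot"];R=Ro.from_quat(q[[1,2,3,0]]).as_matrix()
    z=np.array([np.cos(jaw),np.sin(jaw),0]);y=np.array([0,0,-1.]);G=np.c_[np.cross(y,z),y,z]
    print("t",round(o["t"],2),"pos",o["eef_pos"].round(1),"jaw",np.arctan2(R[1,2],R[0,2]).round(3),"F",o["contact_force"].round(1),"M",o["torque"].round(2),"w",round(o["grip_width"]*85.4,1),"q6",o["qpos"][5].round(2))
    print("shift mm",(R.T@(np.array(target)-o["eef_pos"])).round(1),"rot",Ro.from_matrix(R.T@G).as_rotvec().round(3))
E
python3 -c "
from inc import *
inc([492,-17,260],0.25)"
```

```text
t 1.05 pos [ 382.  -249.1  261.6] jaw -0.357 F [0.4 0.4 0.8] M [ 0.01 -0.06  0.03] w 85.2 q6 1.35
shift mm [-255.9    1.6   22. ] rot [-0.001 -0.607  0.   ]
```

Request:
carry_out --increments '[0.085, -0.035, 0, 0.003, 0, -0.08, 0, 0.085, -0.07, 0, 0.006, 0, -0.16, 0, 0.085, -0.11, 0, 0.01, 0, -0.25, 0, 0.085, -0.15, 0, 0.013, 0, -0.35, 0, 0.085, -0.19, 0, 0.016, 0, -0.45, 0, 0.085, -0.23, 0, 0.02, 0, -0.55, 0, 0.085, -0.256, 0.002, 0.022, 0, -0.607, 0, 0.085, -0.256, 0.002, 0.022, 0, -0.607, 0]'

```text
t: 1.85
eef_pos: [493.4, -16.4, 258.9]
eef_rot: [0.559, -0.558, 0.434, -0.433]
contact_force: [-1.0, -0.5, 0.1]
grip_width: 0.994
```

```bash
python3 -c "
from inc import *
inc([492,-17,260],0.25)
f=manip.grab_frame('wrist');cv2.imwrite('pics/w1.png',f['color'][:,:,::-1])
print(proj(f,[492,-17,177]),proj(f,[492,-17,143]))"
```

```text
t 1.85 pos [493.4 -16.4 258.9] jaw 0.251 F [-1.  -0.5  0.1] M [-0.05 -0.01  0.02] w 84.9 q6 1.29
shift mm [ 0.2 -1.1 -1.6] rot [-0.     0.001 -0.001]
[248.21845772 201.16566839] [248.66744688 187.89920142]
```

View pics/w1.png

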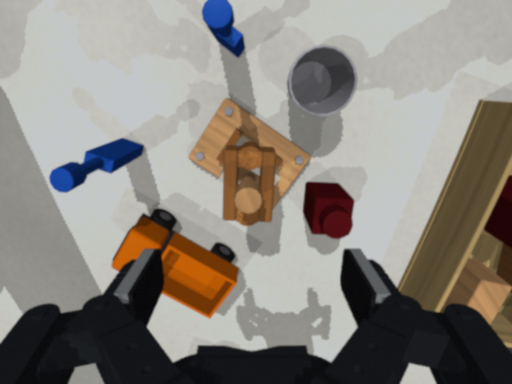

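The knob shows at (248,200), which matches my estimate. The cap lies nearly upright in the picture, from about (224,146) to (272,220). I'll zoom in for its angle.

```bash
python3 -c "
import cv2
a=cv2.imread('pics/w1.png')[90:240,180:320]
cv2.imwrite('pics/w1z.png',cv2.resize(a,None,fx=4,fy=4,interpolation=2))"
```

```text
(no output)
```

View pics/w1z.png

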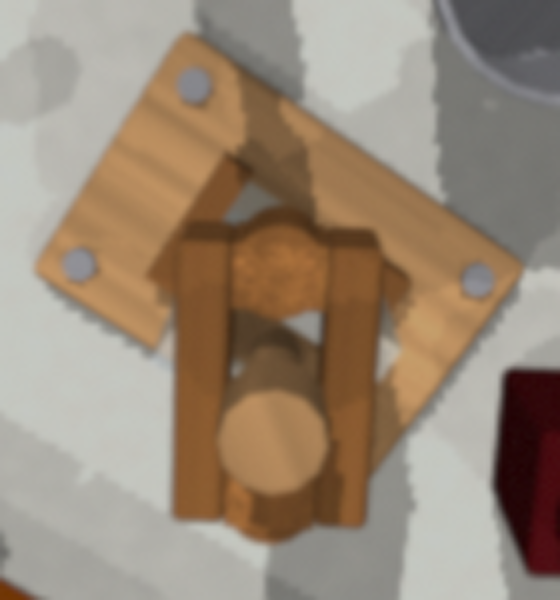

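```bash
python3 - <<'E'
from h import *
f=manip.grab_frame('wrist')
w=lambda x,y:(180+x/4-.375,90+y/4-.375)
P=[plane(f,w(*p),143) for p in [(176,240),(380,248),(366,524),(173,518)]]
print(np.round(P,1),np.mean(P,0))
ang=lambda v:np.arctan2(v[1],v[0])
print("cap L,R",ang(P[0]-P[3]),ang(P[1]-P[2]),"jaw",ang(P[0]-P[1]),ang(P[3]-P[2]),"widths",np.linalg.norm(P[0]-P[1]),np.linalg.norm(P[3]-P[2]))
F=[plane(f,w(*p),14) for p in [(188,32),(522,268),(38,268)]]
print(np.round(F,1),"c",(F[1]+F[2])/2,"short",ang(F[0]-F[1]),"other",ang(F[0]-F[2]),np.linalg.norm(F[0]-F[1]),np.linalg.norm(F[0]-F[2]))
print("knob",plane(f,w(274,441),177))
E
```

```text
[[462.9   8.6 143. ]
 [504.4  17.4 143. ]
 [518.  -43.3 143. ]
 [475.9 -52.5 143. ]] [490.32473418 -17.44225046 143.        ]
cap L,R 1.7805751533635243 1.790441342082293 jaw -2.9334537829419216 -2.926661483897332 widths 42.40079925741499 43.01445651746922
[[446.8  45.   14. ]
 [564.3   1.1  14. ]
 [417.  -36.2  14. ]] c [490.64837604 -17.54507548  14.        ] short 2.7839757176187354 other 1.21935145576961 125.5025519379473 86.50717338946558
knob [490.87024444 -17.55005221 177.        ]
```

```bash
python3 -c "
from inc import *
for i in range(3): manip.grab_frame('wrist'); inc([490.9,-17.5,118],0.214)"
```

```text
t 2.0 pos [492.1 -19.3 259.2] jaw 0.246 F [-0.7  0.1 -0.6] M [-0.01  0.08  0.  ] w 85.3 q6 1.29
shift mm [ -2.1 141.2  -0.7] rot [0.001 0.032 0.   ]
t 2.05 pos [492.1 -19.7 259.3] jaw 0.245 F [-1.4  0.1 -0.4] M [-0.02  0.02 -0.01] w 85.0 q6 1.29
shift mm [ -2.5 141.3  -0.6] rot [0.    0.031 0.   ]
t 2.1 pos [492.1 -19.9 259.4] jaw 0.244 F [-0.   0.  -0.6] M [-0.01 -0.03  0.04] w 85.4 q6 1.29
shift mm [ -2.6 141.4  -0.6] rot [0.   0.03 0.  ]
```

The arm was still settling: my pixels came from one frame and the calibration from a later one. I'll take a fresh picture and redo the measurement.

```bash
python3 - <<'E'
from inc import *
f=manip.grab_frame('wrist');np.save('pics/f.npy',f,allow_pickle=True)
cv2.imwrite('pics/w2z.png',cv2.resize(f['color'][90:240,180:320,::-1],None,fx=4,fy=4,interpolation=2))
E
```

```text
(no output)
```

View pics/w2z.png

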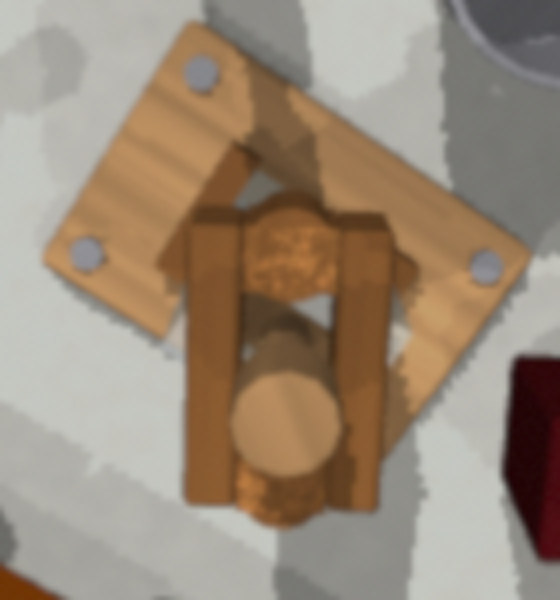

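```bash
python3 - <<'E'
from inc import *
f=np.load('pics/f.npy',allow_pickle=True).item()
w=lambda x,y:(180+x/4-.375,90+y/4-.375)
P=[plane(f,w(*p),143) for p in [(188,222),(390,232),(378,511),(184,502)]]
print(np.round(P,1),np.mean(P,0))
ang=lambda v:np.arctan2(v[1],v[0])
print("cap L,R",ang(P[0]-P[3]),ang(P[1]-P[2]),"jaw",ang(P[0]-P[1]),ang(P[3]-P[2]))
F=[plane(f,w(*p),14) for p in [(194,20),(530,255),(44,257)]]
print("c",(F[1]+F[2])/2,"short",ang(F[0]-F[1]),"other",ang(F[0]-F[2]))
print("knob",plane(f,w(286,423),177))
inc([491,-17.5,118],0.214)
E
```

```text
[[464.1  10.8 143. ]
 [505.2  18.9 143. ]
 [519.2 -42.  143. ]
 [476.8 -50.3 143. ]] [491.3237183  -15.63754044 143.        ]
cap L,R 1.775941661900261 1.7960428049694068 jaw -2.9477346828205997 -2.9475586238405564
c [491.40171254 -15.48935514  14.        ] short 2.786269022641048 other 1.217236784636345
knob [491.68033193 -15.72851835 177.        ]
t 2.15 pos [492.1 -19.9 259.4] jaw 0.244 F [ 0.1 -0.1  0.2] M [-0.   -0.   -0.02] w 85.0 q6 1.29
shift mm [ -2.7 141.4  -0.5] rot [0.   0.03 0.  ]
```

Request:
carry_out --increments '[0.085, -0.0037, 0.03, 0.0003, 0, 0.034, 0, 0.085, -0.0037, 0.065, 0.0003, 0, 0.034, 0, 0.085, -0.0037, 0.095, 0.0003, 0, 0.034, 0, 0.085, -0.0037, 0.115, 0.0003, 0, 0.034, 0, 0.085, -0.0037, 0.13, 0.0003, 0, 0.034, 0, 0.085, -0.0037, 0.139, 0.0003, 0, 0.034, 0, 0.085, -0.0037, 0.1414, 0.0003, 0, 0.034, 0, 0.085, -0.0037, 0.1414, 0.0003, 0, 0.034, 0]'

```text
t: 2.95
eef_pos: [492.0, -15.7, 118.2]
eef_rot: [0.55, -0.55, 0.444, -0.445]
contact_force: [0.4, -0.3, 0.5]
grip_width: 0.999
```

```bash
python3 - <<'E'
from inc import *
for n in ('scene','wrist'):
    f=manip.grab_frame(n); a=f['color'][:,:,::-1]
    if n=='scene': a=cv2.resize(a[130:250,180:320],None,fx=5,fy=5,interpolation=2)
    cv2.imwrite(f'pics/{n}3.png',a)
inc([491.5,-16.2,118],0.21)
E
```

```text
t 3.05 pos [492.6 -15.6 118.8] jaw 0.212 F [ 0.1 -0.3  0.1] M [0.02 0.   0.01] w 84.8 q6 1.33
shift mm [ 0.4  0.8 -1.2] rot [-0.001  0.002  0.   ]
```

View pics/scene3.png

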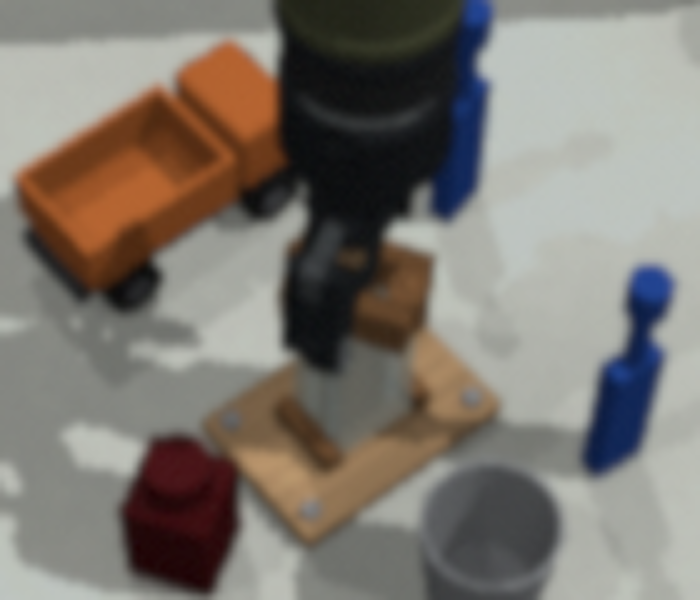

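View pics/wrist3.png

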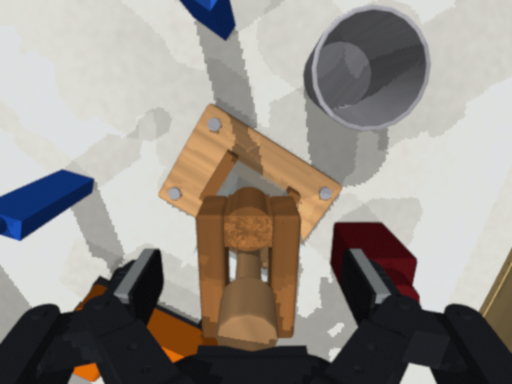

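The cap (columns 198–299) is centred between the pads (162–342), and the fingers straddle its flat sides above the tube. I'll close on it gently.

Request:
carry_out --increments '[0.05, 0, 0, 0, 0, 0, 0, 0.045, 0, 0, 0, 0, 0, 0, 0.04, 0, 0, 0, 0, 0, 0, 0.035, 0, 0, 0, 0, 0, 0, 0.035, 0, 0, 0, 0, 0, 0, 0.035, 0, 0, 0, 0, 0, 0]' --squeeze 30

```text
t: 3.65
eef_pos: [490.6, -15.7, 118.3]
eef_rot: [-0.549, 0.551, -0.445, 0.444]
contact_force: [-7.1, -0.8, 7.2]
grip_width: 0.509
```

```bash
python3 - <<'E'
from inc import *
f=manip.grab_frame('wrist');cv2.imwrite('pics/w4.png',f['color'][:,:,::-1])
inc([491.5,-16.2,118],0.21)
E
```

```text
t 3.7 pos [490.7 -15.7 118.4] jaw 0.212 F [-5.3 -1.6  7.1] M [-0.24  1.04 -0.06] w 43.5 q6 1.33
shift mm [0.7 0.4 0.7] rot [0.002 0.002 0.   ]
```

View pics/w4.png

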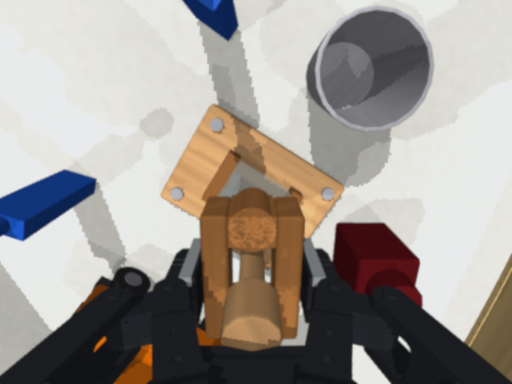

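The cap is gripped at 43.5 mm. I turn it anticlockwise (negative about tool y), shifting 1 mm to ease the side force.

Request:
carry_out --increments '[0.035, 0, -0.0005, -0.001, 0, -0.05, 0, 0.035, 0, -0.0005, -0.001, 0, -0.15, 0, 0.035, 0, -0.0005, -0.001, 0, -0.26, 0, 0.035, 0, -0.0005, -0.001, 0, -0.37, 0, 0.035, 0, -0.0005, -0.001, 0, -0.48, 0, 0.035, 0, -0.0005, -0.001, 0, -0.57, 0, 0.035, 0, -0.0005, -0.001, 0, -0.6, 0, 0.035, 0, -0.0005, -0.001, 0, -0.6, 0]'

```text
t: 4.5
eef_pos: [489.6, -16.3, 118.4]
eef_rot: [-0.656, 0.658, -0.262, 0.261]
contact_force: [-4.9, -2.3, 2.5]
grip_width: 0.504
```

```bash
python3 - <<'E'
from inc import *
f=manip.grab_frame('wrist');cv2.imwrite('pics/w5.png',f['color'][:,:,::-1])
inc([490.8,-16.2,118],1.215)
E
```

```text
t 4.55 pos [489.5 -16.3 118.4] jaw 0.812 F [-4.2 -2.4  3.6] M [-0.48  0.83  0.04] w 43.5 q6 0.73
shift mm [0.9 0.4 0.9] rot [ 0.003 -0.403 -0.001]
```

View pics/w5.png

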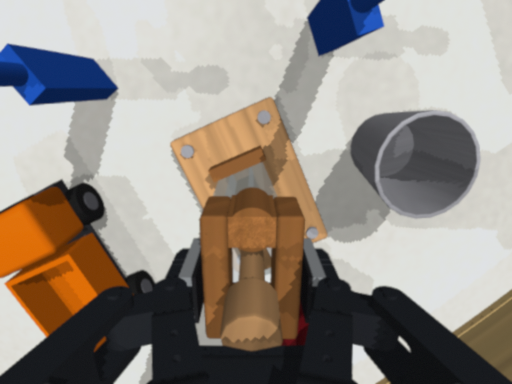

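Request:
carry_out --increments '[0.035, -0.0003, -0.0003, -0.0008, 0, -0.08, 0, 0.035, -0.0003, -0.0003, -0.0008, 0, -0.18, 0, 0.035, -0.0003, -0.0003, -0.0008, 0, -0.28, 0, 0.035, -0.0003, -0.0003, -0.0008, 0, -0.36, 0, 0.035, -0.0003, -0.0003, -0.0008, 0, -0.4, 0, 0.035, -0.0003, -0.0003, -0.0008, 0, -0.41, 0, 0.035, -0.0003, -0.0003, -0.0008, 0, -0.42, 0]'

```text
t: 5.25
eef_pos: [489.1, -17.0, 118.4]
eef_rot: [-0.696, 0.698, -0.12, 0.119]
contact_force: [-2.9, -4.8, 0.7]
grip_width: 0.509
```

```bash
python3 - <<'E'
from inc import *
f=manip.grab_frame('wrist');cv2.imwrite('pics/w6.png',f['color'][:,:,::-1])
inc([490.8,-16.2,118],1.215)
E
```

```text
t 5.3 pos [489.1 -17.  118.4] jaw 1.231 F [-4.  -4.7  1. ] M [-0.9   0.48 -0.05] w 43.3 q6 0.31
shift mm [1.4 0.4 1.3] rot [ 0.003  0.016 -0.001]
```

View pics/w6.png

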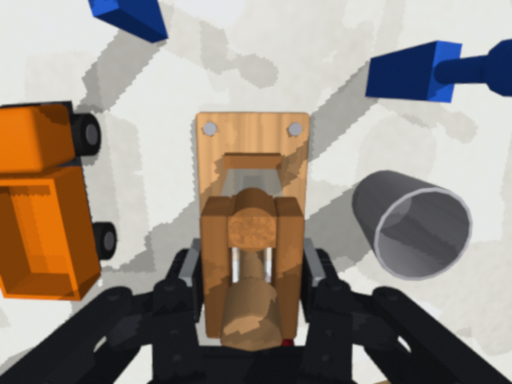

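The cap is visually in line with the foot. I push on a little further to feel for the stop.

Request:
carry_out --increments '[0.035, 0, 0, 0, 0, -0.03, 0, 0.035, 0, 0, 0, 0, -0.06, 0, 0.035, 0, 0, 0, 0, -0.06, 0]'

```text
t: 5.6
eef_pos: [488.5, -16.8, 118.4]
eef_rot: [-0.699, 0.701, -0.101, 0.099]
contact_force: [-5.8, -2.6, 3.0]
grip_width: 0.512
```

```bash
python3 - <<'E'
from inc import *
f=manip.grab_frame('wrist');cv2.imwrite('pics/w7.png',f['color'][:,:,::-1])
inc([490.8,-16.2,118],1.215)
E
```

```text
t 5.65 pos [488.4 -16.8 118.4] jaw 1.287 F [-4.2 -3.1  2.4] M [-0.57  1.05 -1.58] w 43.0 q6 0.25
shift mm [2.1 0.4 1.2] rot [ 0.002  0.072 -0.002]
```

View pics/w7.png

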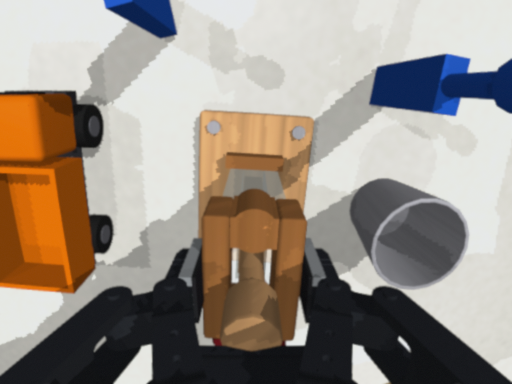

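The moment of -1.58 N·m means the cap is at its stop. I back the twist off and release.

Request:
carry_out --increments '[0.035, 0, 0, 0, 0, 0.03, 0, 0.035, 0, 0, 0, 0, 0.045, 0, 0.05, 0, 0, 0, 0, 0.045, 0, 0.06, 0, 0, 0, 0, 0.045, 0, 0.07, 0, 0, 0, 0, 0.045, 0, 0.075, 0, 0, 0, 0, 0.045, 0, 0.075, 0, 0, 0, 0, 0.045, 0, 0.075, 0, 0, 0, 0, 0.045, 0]'

```text
t: 6.45
eef_pos: [490.2, -15.9, 118.7]
eef_rot: [0.698, -0.698, 0.114, -0.114]
contact_force: [0.3, -0.3, -0.2]
grip_width: 0.879
```

```bash
python3 - <<'E'
from inc import *
f=manip.grab_frame('wrist');np.save('pics/f.npy',f,allow_pickle=True)
cv2.imwrite('pics/w8z.png',cv2.resize(f['color'][100:370,140:370,::-1],None,fx=2.2,fy=2.2,interpolation=2))
inc([490.8,-16.2,152],1.228)
E
```

```text
t 6.5 pos [490.2 -15.9 118.7] jaw 1.247 F [-0.3  0.9 -0.5] M [ 0.02  0.03 -0.01] w 74.9 q6 0.29
shift mm [  0.7 -33.3  -0.1] rot [-0.     0.019  0.   ]
```

View pics/w8z.png

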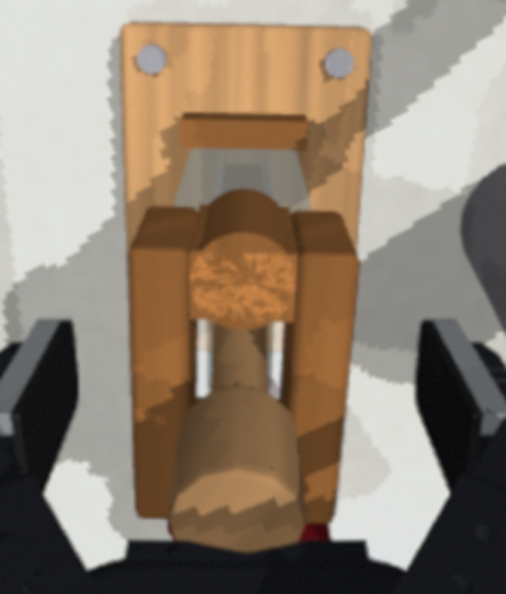

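The cap is released and stays aligned; the slot shows clear gaps on both sides of the shaft. I raise to knob height.

Request:
carry_out --increments '[0.075, 0.0005, -0.01, 0, 0, 0, 0, 0.075, 0.0005, -0.02, 0, 0, 0, 0, 0.065, 0.0005, -0.028, 0, 0, 0, 0, 0.06, 0.0005, -0.031, 0, 0, 0, 0, 0.05, 0.0005, -0.031, 0, 0, 0, 0, 0.05, 0.0005, -0.031, 0, 0, 0, 0]'

```text
t: 7.1
eef_pos: [490.6, -16.1, 149.7]
eef_rot: [-0.698, 0.698, -0.114, 0.114]
contact_force: [-0.4, 0.1, -0.1]
grip_width: 0.585
```

```bash
python3 - <<'E'
from inc import *
f=manip.grab_frame('wrist');np.save('pics/f.npy',f,allow_pickle=True)
cv2.imwrite('pics/w9z.png',cv2.resize(f['color'][100:370,140:370,::-1],None,fx=2.2,fy=2.2,interpolation=2))
inc([490.8,-16.2,150],1.228)
f=manip.grab_frame('scene');cv2.imwrite('pics/s9.png',cv2.resize(f['color'][130:250,180:320,::-1],None,fx=5,fy=5,interpolation=2))
E
```

```text
t 7.15 pos [490.4 -16.1 149.5] jaw 1.247 F [-0.4  1.   0.5] M [ 0.01 -0.02  0.  ] w 50.0 q6 0.29
shift mm [ 0.4 -0.5  0. ] rot [ 0.     0.019 -0.   ]
```

View pics/w9z.png

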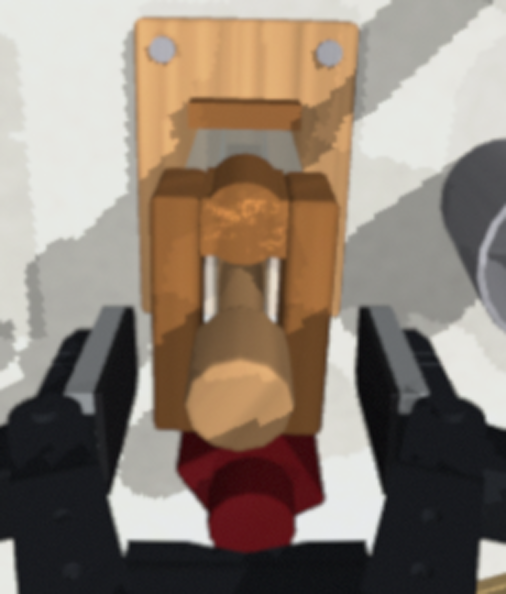

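View pics/s9.png

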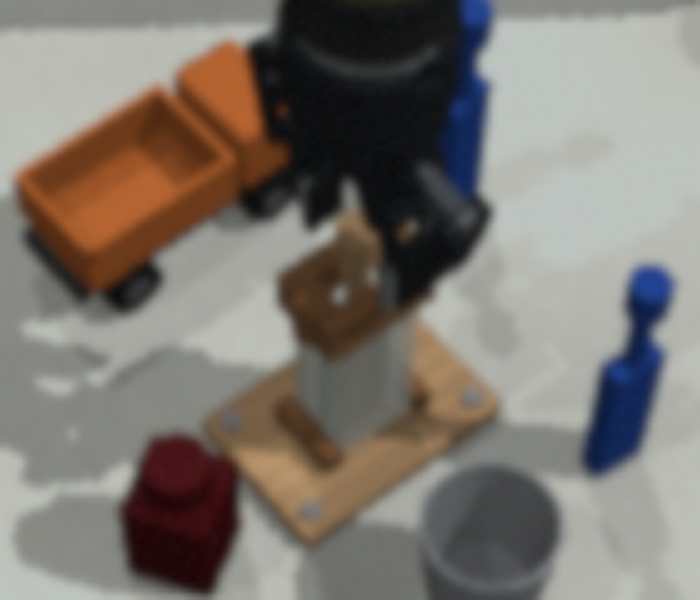

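The knob sits about 1.3 mm to the left of the pads' mid-line (columns 240 and 248 zoomed). The side force I felt when gripping the cap agrees. I shift -1.3 mm along tool z, then close.

Request:
carry_out --increments '[0.05, 0, 0, -0.0013, 0, 0, 0, 0.04, 0, 0, -0.0013, 0, 0, 0, 0.03, 0, 0, -0.0013, 0, 0, 0, 0.02, 0, 0, -0.0013, 0, 0, 0, 0.015, 0, 0, -0.0013, 0, 0, 0, 0.015, 0, 0, -0.0013, 0, 0, 0, 0.015, 0, 0, -0.0013, 0, 0, 0]' --squeeze 35

```text
t: 7.9
eef_pos: [490.3, -17.4, 149.7]
eef_rot: [-0.698, 0.698, -0.114, 0.114]
contact_force: [0.6, 0.3, 1.3]
grip_width: 0.245
```

```bash
python3 - <<'E'
from inc import *
f=manip.grab_frame('wrist');np.save('pics/f.npy',f,allow_pickle=True)
cv2.imwrite('pics/w10z.png',cv2.resize(f['color'][100:370,140:370,::-1],None,fx=2.2,fy=2.2,interpolation=2))
inc([490.8,-16.2,150],1.228)
E
```

```text
t 7.95 pos [490.3 -17.3 149.7] jaw 1.247 F [ 0.7 -0.5  1. ] M [-0.01 -0.06  0.01] w 20.8 q6 0.29
shift mm [ 0.2 -0.3  1.3] rot [0.    0.019 0.   ]
```

View pics/w10z.png

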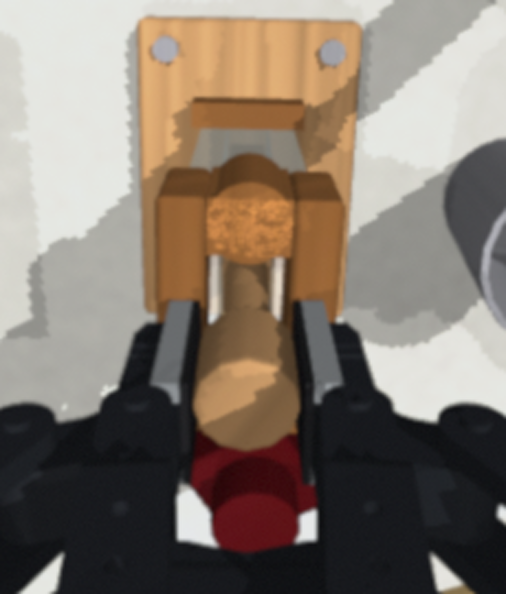

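Gripped at 21 mm with under 2 N of outside force. I start the lift slowly.

Request:
carry_out --increments '[0.015, 0, -0.002, 0, 0, 0, 0, 0.015, 0, -0.005, 0, 0, 0, 0, 0.015, 0, -0.008, 0, 0, 0, 0, 0.015, 0, -0.012, 0, 0, 0, 0, 0.015, 0, -0.016, 0, 0, 0, 0, 0.015, 0, -0.02, 0, 0, 0, 0, 0.015, 0, -0.02, 0, 0, 0, 0]'

```text
t: 8.65
eef_pos: [490.7, -17.3, 170.5]
eef_rot: [0.698, -0.698, 0.114, -0.114]
contact_force: [-0.7, 0.1, -0.4]
grip_width: 0.244
```

```bash
python3 - <<'E'
from inc import *
inc([490.3,-17.4,199.7],1.247)
f=manip.grab_frame('wrist');cv2.imwrite('pics/w11z.png',cv2.resize(f['color'][100:370,140:370,::-1],None,fx=2.2,fy=2.2,interpolation=2))
E
```

```text
t 8.65 pos [490.7 -17.3 170.5] jaw 1.247 F [-0.7  0.1 -0.4] M [ 0.04 -0.06 -0.05] w 20.8 q6 0.29
shift mm [ -0.4 -29.2  -0.2] rot [-0.     0.     0.001]
```

View pics/w11z.png

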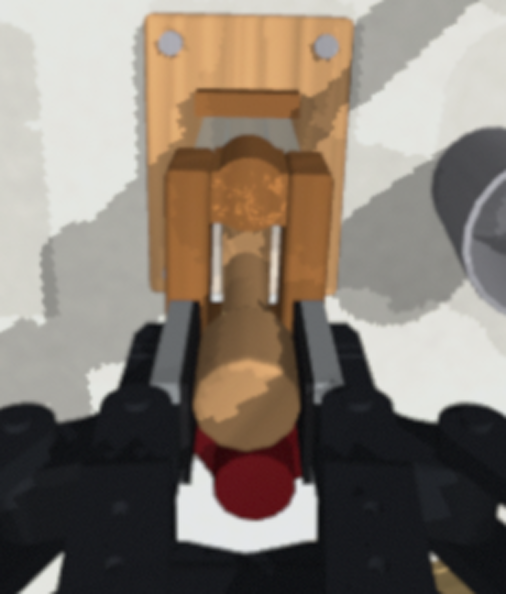

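The knob rises with the gripper and the shaft top is now visible in the slot, all without any force building up. I continue to 50 mm.

Request:
carry_out --increments '[0.015, 0, -0.004, 0, 0, 0, 0, 0.015, 0, -0.009, 0, 0, 0, 0, 0.015, 0, -0.014, 0, 0, 0, 0, 0.015, 0, -0.019, 0, 0, 0, 0, 0.015, 0, -0.024, 0, 0, 0, 0, 0.015, 0, -0.028, 0, 0, 0, 0, 0.015, 0, -0.0295, 0, 0, 0, 0, 0.015, 0, -0.0295, 0, 0, 0, 0]'

```text
t: 9.5
eef_pos: [490.4, -17.3, 199.5]
eef_rot: [0.698, -0.698, 0.114, -0.114]
contact_force: [0.2, 0.4, -1.1]
grip_width: 0.243
```

```bash
python3 - <<'E'
from inc import *
inc([490.3,-17.4,199.7],1.247)
f=manip.grab_frame('wrist');cv2.imwrite('pics/w12.png',cv2.resize(f['color'][100:370,140:370,::-1],None,fx=2.2,fy=2.2,interpolation=2))
f=manip.grab_frame('scene');cv2.imwrite('pics/s12.png',cv2.resize(f['color'][130:250,180:320,::-1],None,fx=5,fy=5,interpolation=2))
f=manip.grab_frame('top');cv2.imwrite('pics/t12.png',f['color'][:,:,::-1])
inc([490.3,-17.4,199.7],1.247)
E
```

```text
t 9.5 pos [490.4 -17.3 199.5] jaw 1.247 F [ 0.2  0.4 -1.1] M [0.   0.01 0.05] w 20.8 q6 0.29
shift mm [-0.1 -0.2 -0.1] rot [-0.  0.  0.]
t 9.65 pos [490.  -17.3 199. ] jaw 1.247 F [-0.5 -0.8 -0.9] M [-0.02 -0.   -0.  ] w 21.5 q6 0.29
shift mm [ 0.3 -0.7  0. ] rot [ 0. -0. -0.]
```

View pics/s12.png

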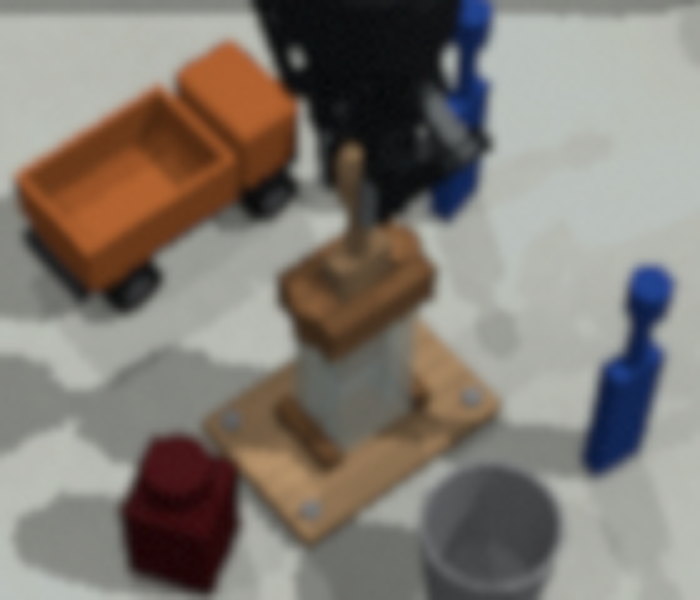

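View pics/w12.png

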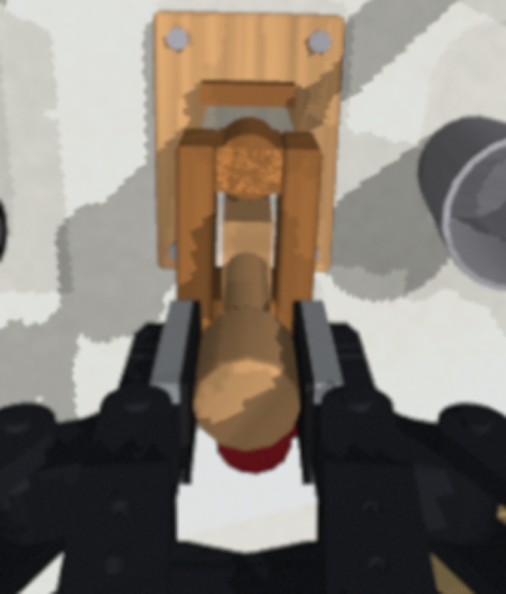

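View pics/t12.png

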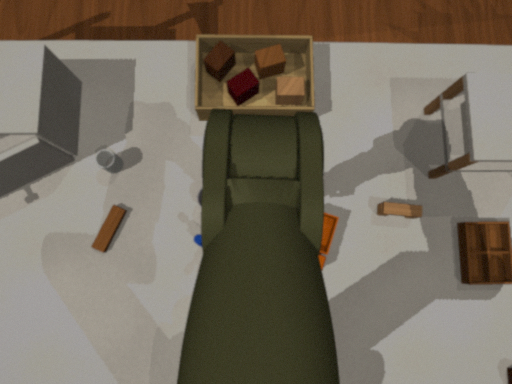

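The shaft shows about 17 mm above the cap, near (355,270) in the zoomed scene view, which fits a 50 mm lift. The other toys stand where they were. I'm handing the job in.

```bash
python3 -c "
from inc import *
print(manip.job_done())
inc([490.3,-17.4,199.7],1.247)"
```

```text
the job is handed in; nothing more can be done
None
the job is handed in; nothing more can be done
```

The cap is turned to its stop and the plunger is drawn up about 5 cm, with the gripper still holding it by the knob. The job was handed in at about 9.7 s.

- **Cap:** I turned it about 1.0 rad anticlockwise by its flat sides. The moment rose to about 1.6 N·m at the end, which I took as the stop, and the pictures show the slot in line with the flat shaft.
- **Plunger:** It went straight up, with the gripper rising from 149.7 to 199.5 mm. The outside force read about 1 N at each pause, so nothing bound. The last pictures show the flat shaft standing above the cap, its lower end still in the tube, and the grip steady at about 21 mm.
- **Other toys:** Those in view had not moved. In the last top view the arm hid the tower, most of the truck and cup, and one blue plunger. The scene view showed these where they had been.
- **Measurements that disagreed:** My first wrist-camera measurement mixed two moments while the arm was still settling, so I repeated it. The camera positions differed by about 2–3 mm. I corrected the gripper by 1.3 mm before taking the knob, going by the picture and the side force felt on the cap.
- **Not checked:** The state could not be read after handing in, so that last second is unconfirmed.

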